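Clear the intake stand: sample vials and test cartridges into their bins

ROBOT

A 6-joint arm with a two-finger parallel gripper is mounted at the origin on the work surface. World frame = base frame: x ahead of the robot, y to its left, z up, the work surface at z = 0. Lengths are in m, angles in rad, forces in N, time in s.
With the tool pointing down it reaches from about 0.35 to 0.725 m from the base axis. Payload 6 kg.
Tool frame: the origin (TCP) lies midway between the tips of the shut fingers; the grasp point (between the pads) lies 19 mm behind it; z points along the fingers, y is the direction in which the jaws open and shut (so a half turn about z gives the same grasp; the last joint's range is limited). The gripper opens to 85 mm and grips with 20 to 120 N. Pads are 22 mm wide; open, the fingers measure 114 mm over their backs; the gripper's body (76 mm by 85 mm) begins 54 mm behind the grasp point. The pads swing forward as they close: fully open they stand 13 mm farther back than shut.
Start: joints at [-0.845, 0.04, 0.085, 0, -1.615, -0.334], TCP at [0.229, -0.555, 0.231] pointing down, gripper open.
Joint ranges: [-2.56, 2.56], [-1.29, 2.01], [-1.08, 1.49], [-3.29, 1.98], [-2.81, -0.18], [-2.99, 2.99]. Speed limits (rad/s): [2.57, 2.57, 3.01, 3.14, 3.14, 3.14].

INTERFACE

Orientations are given as a unit quaternion [x, y, z, w].
In Python, from cell import * gives the robot as it stands. Calls block until the motion is done:
- move_ptp(position, orientation): joint-space move of the TCP to a pose.
- move_l(position, frame=None, max_speed=0.15): straight line of the TCP; frame=None keeps the orientation; max_speed is the mean speed in m/s.
- goto_joints(angles): joint-space move.
- open_gripper() and grasp(grip_force=None): open the fingers fully, or close them until they stop; grip_force is the grip in N (None keeps the last).
- sleep(seconds).
- inverse_kinematics(position, orientation): joint angles nearest the present ones, or None.
- capture(name): name is "side" or "top" or "wrist"; returns a dict with "color" (420x560x3 uint8, blue, green, red), "intrinsics" (3x3 intrinsics, pixels), "eye" and "attitude" of the camera in the world. Camera axes: x right, y down, z forward; pixel columns grow to the right and rows downward; lengths in m; the calibration is good to about 2 mm. A picture is of the moment at which its call begins. There is no depth.
A pose or a line that the arm cannot do raises Unreachable and nothing moves.
- close_job(): hands the job in, once; it reports no verdict.
Readings, each from a call of its own:
- read_t(): time.
- read_joint_pos(): joint angles.
- read_qd(): joint speeds.
- read_joint_efforts(): joint torques, N m.
- read_eef_pos(): TCP position.
- read_orientation(): TCP orientation.
- read_wrist_force(): force on the tool from outside, world axes, zero at the start.
- read_moment(): the same for the moment, N m.
- read_finger_gap(): finger opening in m.
Only numpy, scipy, OpenCV 4.12 (cv2) and the standard library are available. Lean on these libraries where they do the work, as an engineer would, in place of code of your own. Each camera call takes 0.05 s, during which the arm holds its last target.

TASK

Sort what lies on the raised steel stand: slide the two red-capped vials off its side into the red bin and the two white test cartridges into the blue bin, and leave them lying there. Push the items across the stand rather than picking them up, as lifted samples may be dropped. Leave the glove carton, the tube rack and the sanitiser bottle where they are.

Things in the scene. Friction and masses are not known exactly. Their poses are not given: they have to be found in the camera images.
- stand: raised sorting stand, fixed: flat dark steel top 45 mm above the table, 252 mm clear along x between yellow lips (8 mm above the top) at its near and far ends, 200 mm along y. Left (+y) and right (-y) edges are open, a bin against each. Origin at the centre of its underside; x points away from the robot (turned up to 0.18 rad)
- red_bin: red open bin, fixed, 250 (x) x 150 (y) x 42 mm high, walls 4 mm; stands 3 mm from the stand's left (+y) or right (-y) edge (it varies), rim 3 mm below the stand's top. Origin at the centre of its underside, 178 mm from the stand's along the stand's y; same axes. For the vials
- blue_bin: blue open bin, fixed, 250 (x) x 150 (y) x 42 mm high, walls 4 mm; stands 3 mm from the stand's left (+y) or right (-y) edge (it varies), rim 3 mm below the stand's top. Origin at the centre of its underside, 178 mm from the stand's along the stand's y; same axes. For the cartridges
- vial_a: sample vial lying on its side: white body 16 mm in diameter, 48 mm long overall, red hexagonal cap at one end and white hexagonal foot at the other, both 18 mm across flats; about 20 g. Origin on its axis at mid-length, 9 mm above what it lies on; x along it towards the cap. At the start x is within 0.45 rad of the stand's x, and the item has a row across the stand (62 mm apart, any row) to itself
- vial_b: sample vial lying on its side: white body 16 mm in diameter, 48 mm long overall, red hexagonal cap at one end and white hexagonal foot at the other, both 18 mm across flats; about 20 g. Origin on its axis at mid-length, 9 mm above what it lies on; x along it towards the cap. At the start x is within 0.45 rad of the stand's x, and the item has a row across the stand (62 mm apart, any row) to itself
- cartridge_a: flat white plastic test cartridge with a small blue window, 48 (x) x 32 (y) x 12 (z) mm, about 25 g. Origin at its centre, 6 mm above what it lies on. At the start x is within 0.45 rad of the stand's x, and the item has a row across the stand (62 mm apart, any row) to itself
- cartridge_b: flat white plastic test cartridge with a small blue window, 48 (x) x 32 (y) x 12 (z) mm, about 25 g. Origin at its centre, 6 mm above what it lies on. At the start x is within 0.45 rad of the stand's x, and the item has a row across the stand (62 mm apart, any row) to itself
- glove_carton: bystander: white and blue glove carton, 240 (x) x 120 (y) x 70 mm high, standing loose on the table to the left of the left bin. Origin at the centre of its underside
- tube_rack: bystander: steel rack with red-capped tubes standing in it, 170 (x) x 80 (y) x 82 mm high, loose on the table to the right of the right bin. Origin at the centre of its underside
- sanitiser: bystander: white bottle with a green label and a blue cap, 56 mm in diameter, 130 mm high, standing loose on the table to the right of the far end of the right bin. Origin at the centre of its underside
Mind the look-alikes: they are no part of the job. Leave any green or pink look-alike of the cartridge_b alone.

How it is judged:
At the end, for the whole second after the job is handed in: both vials are in the red bin and both cartridges in the blue bin: each item's origin lies inside its bin's 250 x 150 mm outline and less than 45 mm above the bin's underside, and it is at rest (under 0.02 m/s) (x of vial_a in the frame of red_bin between -0.125 and 0.125 m and y of vial_a in the frame of red_bin between -0.075 and 0.075 m and z of each of vial_a, vial_b in the frame of red_bin below 0.045 m and linear speed of each of vial_a, vial_b, cartridge_a, cartridge_b below 0.02 m/s and x of vial_b in the frame of red_bin between -0.125 and 0.125 m and y of vial_b in the frame of red_bin between -0.075 and 0.075 m and x of cartridge_a in the frame of blue_bin between -0.125 and 0.125 m and y of cartridge_a in the frame of blue_bin between -0.075 and 0.075 m and z of each of cartridge_a, cartridge_b in the frame of blue_bin below 0.045 m and x of cartridge_b in the frame of blue_bin between -0.125 and 0.125 m and y of cartridge_b in the frame of blue_bin between -0.075 and 0.075 m); the robot touches nothing.
It fails at once if an item is lifted off instead of pushed: its origin rises more than 40 mm above the stand's top (85 mm above the table) (height (world z) of any of vial_a, cartridge_a, vial_b, cartridge_b above 0.085 m).
It fails at once if the glove carton, the tube rack or the sanitiser bottle is moved more than 20 mm (distance of any of glove_carton, tube_rack, sanitiser from where it was at the start of the episode above 0.02 m).
It also fails if it takes over 58 s, if anything falls off the work surface, if the arm or the gripper's body presses on something with over 40 N, if the wrist force passes 120 N, or if a joint passes its speed limit or range.

## Working session

There is one attempt and no reset: what is moved stays moved. The work goes in short steps, each a Python script; the robot and the scene stay as the last script left them, time stands still between calls to the robot, and variables do not carry over. Pictures are saved under pics/ and viewed, and the job is handed in when it is done.

```bash
mkdir -p pics; ls; python3 - <<'E'
from cell import *
import cv2
for n in ("top","side"):
    c=capture(n); cv2.imwrite(f"pics/{n}0.png",c["color"]); print(n,c["intrinsics"],c["eye"],c["attitude"])
print(read_t())
E
```

```text
pics
top [[384.72851635   0.         286.76753062]
 [  0.         384.72851635 210.71210636]
 [  0.           0.           1.        ]] [0.43307264 0.03270865 1.20696464] [-0.70079451  0.70769671 -0.05045174  0.07420945]
side [[491.02562683   0.         278.42777829]
 [  0.         491.02562683 204.06355018]
 [  0.           0.           1.        ]] [ 0.4188787  -0.70971018  0.93455461] [ 0.92408233 -0.13262749  0.0407937  -0.35611468]
0.1
```

View pics/top0.png

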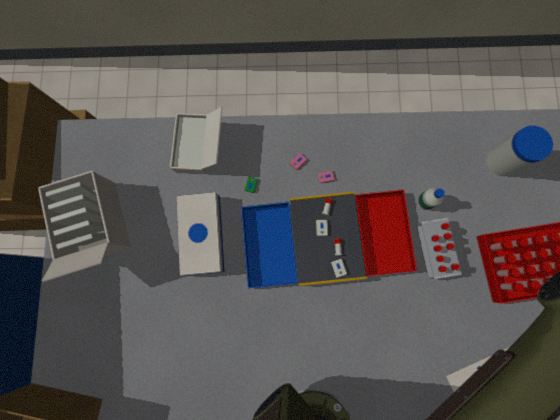

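View pics/side0.png

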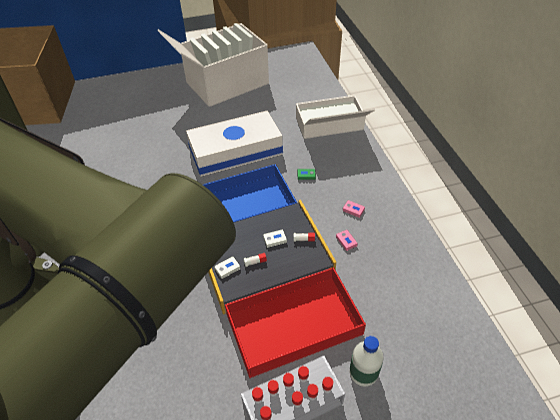

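The look-alikes are the pink pieces at (299,160) and (327,177), the green piece at (251,185), and the red caps in the rack around (440,245). My picks are the four items on the stand: vials at (328,207) and (338,247), and cartridges at (322,228) and (339,268). The blue bin is on the left (+y) and the red bin on the right (-y). Next I'll measure and check them in a close crop.

```bash
cat > h.py <<'E'
from cell import *
import cv2, numpy as np
from scipy.spatial.transform import Rotation as R
def ray(c,uv,z):
    K=np.array(c["intrinsics"]);d=R.from_quat(c["attitude"]).as_matrix()@np.linalg.inv(K)@np.array([uv[0],uv[1],1.])
    e=np.array(c["eye"]);return e+d*(z-e[2])/d[2]
def blobs(m,lo,hi=1e9):
    o=[]
    for k in cv2.findContours(m.astype(np.uint8),cv2.RETR_EXTERNAL,cv2.CHAIN_APPROX_NONE)[0]:
        a=cv2.contourArea(k)
        if lo<=a<=hi:o.append((a,cv2.minAreaRect(k),k))
    return o
E
python3 - <<'E'
from h import *
c=capture("top");im=c["color"];hsv=cv2.cvtColor(im,cv2.COLOR_BGR2HSV);h,s,v=cv2.split(hsv)
print(R.from_quat(c["attitude"]).as_matrix().round(3))
def ext(name,m,lo,z,hi=1e9):
    for a,r,k in blobs(m,lo,hi):
        P=np.array([ray(c,p,z)[:2] for p in cv2.boxPoints(r)])
        print(name,a,np.round(r[0],1),"ctr",ray(c,r[0],z)[:2].round(3),"corners",P.round(3).tolist())
ext("blue",((h>105)&(h<130)&(s>150)&(v>40)),2000,.042,20000)
ext("red",(((h<8)|(h>172))&(s>150)&(v>60)),2000,.042,20000)
ys,xs=np.nonzero((h>18)&(h<35)&(s>120)&(v>60)&(np.arange(420)[:,None]>150)&(np.arange(420)[:,None]<310)&(np.arange(560)>280)&(np.arange(560)<380))
f=ys<240
for m in(f,~f):
    q=np.stack([xs[m],ys[m]],1); P=np.array([ray(c,p,.053)[:2] for p in q]); l=cv2.fitLine(P.astype(np.float32),cv2.DIST_L2,0,.01,.01).ravel()
    print("lip",len(q),P.mean(0).round(3),np.round(l,3),P[P[:,1].argmin()],P[P[:,1].argmax()])
st=np.zeros(im.shape[:2],bool);st[198:282,294:364]=1
ext("white",(s<70)&(v>110)&st,15,.055)
ext("redcap",((h<8)|(h>172))&(s>120)&(v>60)&st,4,.057,200)
cv2.imwrite("pics/crop.png",cv2.resize(im[180:300,230:430],None,fx=4,fy=4,interpolation=cv2.INTER_CUBIC))
E
```

```text
[[-0.007 -0.984  0.176]
 [-0.999  0.013  0.033]
 [-0.034 -0.175 -0.984]]
blue 3881.0 [268.2 244.8] ctr [0.537 0.128] corners [[0.655, 0.218], [0.67, 0.065], [0.423, 0.042], [0.409, 0.189]]
red 4817.5 [523.4 263.6] ctr [ 0.474 -0.624] corners [[0.559, -0.496], [0.597, -0.742], [0.392, -0.749], [0.355, -0.51]]
red 3983.5 [385.4 232.4] ctr [ 0.571 -0.226] corners [[0.689, -0.137], [0.709, -0.292], [0.457, -0.312], [0.437, -0.163]]
lip 173 [ 0.684 -0.038] [ 0.095 -0.995  0.684 -0.038] [ 0.69464262 -0.13504362] [0.67552578 0.06078922]
lip 179 [ 0.429 -0.061] [ 0.096 -0.995  0.429 -0.061] [ 0.43843339 -0.16055935] [0.41950552 0.03932684]
white 152.5 [338.4 267.7] ctr [ 0.466 -0.081] corners [[0.483, -0.058], [0.494, -0.088], [0.449, -0.103], [0.438, -0.073]]
white 39.5 [337.5 249. ] ctr [ 0.521 -0.079] corners [[0.536, -0.072], [0.536, -0.087], [0.506, -0.086], [0.506, -0.072]]
white 142.0 [321.2 227.4] ctr [ 0.587 -0.033] corners [[0.609, -0.015], [0.611, -0.047], [0.564, -0.049], [0.562, -0.018]]
white 41.5 [325.9 208.2] ctr [ 0.645 -0.048] corners [[0.632, -0.035], [0.664, -0.047], [0.659, -0.061], [0.627, -0.05]]
redcap 27.0 [337.  240.5] ctr [ 0.546 -0.079] corners [[0.554, -0.07], [0.554, -0.088], [0.539, -0.087], [0.539, -0.069]]
redcap 24.5 [328.  200.5] ctr [ 0.668 -0.055] corners [[0.676, -0.046], [0.676, -0.064], [0.661, -0.064], [0.661, -0.046]]
```

View pics/crop.png

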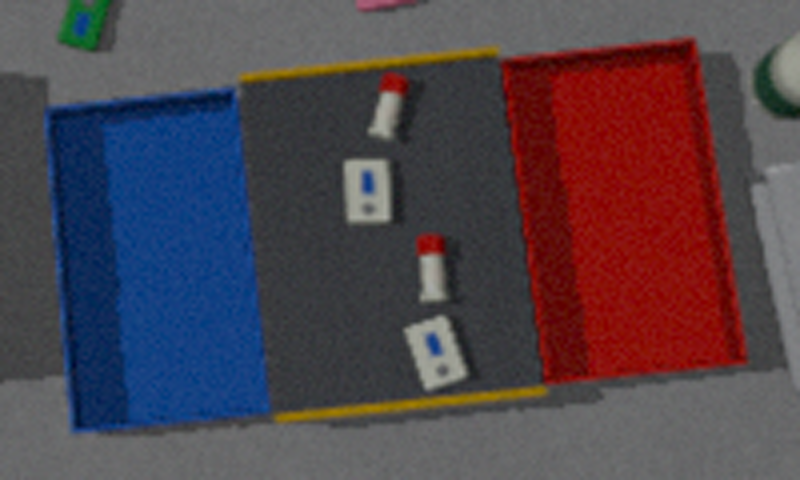

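The crop confirms the two red-capped vials and the two white, blue-windowed cartridges. The stand is centred near (0.5565, -0.050) with yaw about 0.096. I'll push the near vial first.

```bash
cat >> h.py <<'E'
C=np.array([.5565,-.05]);YAW=.0955
ex=np.array([np.cos(YAW),np.sin(YAW)]);ey=np.array([-ex[1],ex[0]])
def S(p):d=np.array(p)-C;return np.array([d@ex,d@ey])
def W(sx,sy,z):p=C+sx*ex+sy*ey;return [float(p[0]),float(p[1]),z]
def quat(sg):
    z=np.array([0,0,-1.]);y=sg*np.array([ex[0],ex[1],0]);x=np.cross(y,z)
    return R.from_matrix(np.stack([x,y,z],1)).as_quat().tolist()
def push(sx,sy,side,q,first=False,stand=.042,end=.113,z=.0490):
    # side: +1 push to +y (item's right start)
    s0=sy-side*stand
    move_ptp(W(sx,s0,.2 if first else .10),q)
    if first: move_l(W(sx,s0,.10),max_speed=.2)
    move_l(W(sx,s0,z),max_speed=.1)
    print("down",np.round(read_eef_pos(),4),np.round(read_wrist_force(),1),S(read_eef_pos()[:2]).round(3))
    move_l(W(sx,side*end,z),max_speed=.09)
    print("end",np.round(read_eef_pos(),4),np.round(read_wrist_force(),1),read_t())
    move_l(W(sx,side*(end-.004),.10),max_speed=.15)
E
python3 - <<'E'
from h import *
for n,p in dict(va=(.652,-.0502),ca=(.587,-.033),vb=(.530,-.0795),cb=(.466,-.081)).items():print(n,S(p).round(3))
for sg in(1,-1):print(sg,inverse_kinematics(W(0,0,.1),quat(sg)))
E
```

```text
va [ 0.095 -0.009]
ca [0.032 0.014]
vb [-0.029 -0.027]
cb [-0.093 -0.022]
1 [ 0.26976179 -0.0448999  -0.23944536  0.         -1.37625088  2.96733086]
-1 [ 0.26976179 -0.0448999  -0.23944536  0.         -1.37625088 -0.17426179]
```

```bash
python3 - <<'E'
from h import *
q=quat(-1)
grasp(20);print(read_finger_gap())
push(-.029,-.027,-1,q,first=True)
for n in("side","top"):cv2.imwrite(f"pics/{n}1.png",capture(n)["color"])
E
```

```text
2.38462308957698e-05
down [ 0.5267 -0.0379  0.0498] [-0.5  0.3  1. ] [-0.029  0.015]
end [ 0.5384 -0.1649  0.049 ] [ 0.1 -0.   0.5] 5.9417
```

View pics/side1.png

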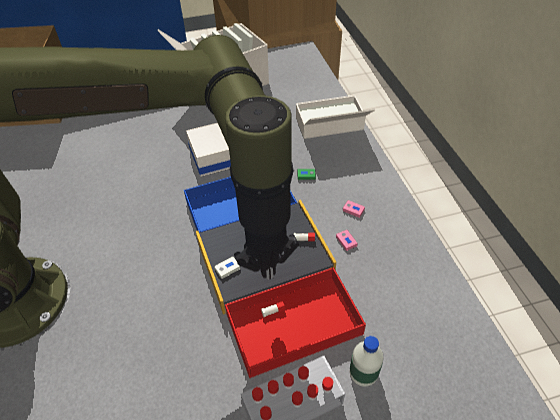

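View pics/top1.png

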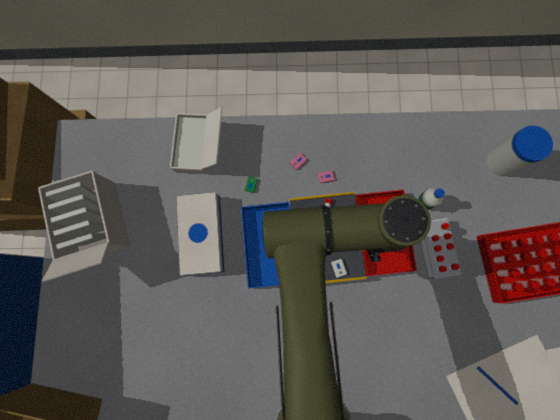

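The side view shows the first vial lying in the red bin at (270,310), with the far vial and near cartridge unmoved. The far vial is next.

```bash
python3 - <<'E'
from h import *
q=quat(-1)
push(.095,-.009,-1,q)
cv2.imwrite("pics/side2.png",capture("side")["color"])
E
```

```text
down [ 0.6482 -0.0084  0.0496] [-0.7  0.3  1. ] [0.095 0.033]
end [ 0.6619 -0.153   0.049 ] [-0.6  0.5  0.8] 9.7417
```

View pics/side2.png

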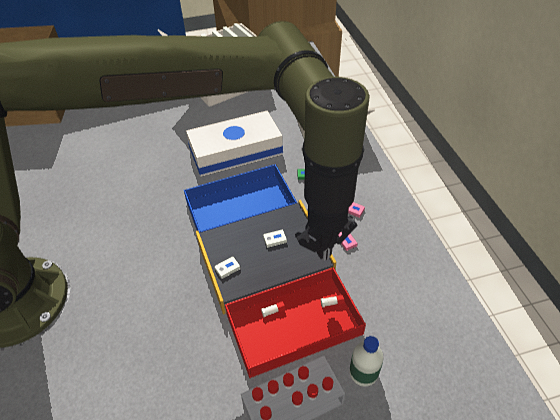

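The side view shows both vials in the red bin at (270,310) and (329,301). The cartridges are still at (275,239) and (228,267), so I'll push those to the blue side now.

```bash
python3 - <<'E'
from h import *
q=quat(-1)
push(.032,.014,1,q,end=.116)
cv2.imwrite("pics/side3.png",capture("side")["color"])
push(-.093,-.022,1,q,end=.116,stand=.045)
move_ptp(W(0,0,.25),q)
goto_joints([-0.845, 0.04, 0.085, 0, -1.615, -0.334])
for n in("side","top"):cv2.imwrite(f"pics/{n}4.png",capture(n)["color"])
print(read_t())
E
```

```text
down [ 0.5913 -0.0751  0.0492] [-0.5 -0.2  1. ] [ 0.032 -0.028]
end [0.5773 0.0681 0.0489] [ 0.1  0.3 -0.1] 13.1833
down [ 0.4707 -0.1255  0.0494] [-0.1 -0.3  0.9] [-0.093 -0.067]
end [0.4529 0.0563 0.049 ] [ 0.3  0.3 -0.2] 17.4417
21.0417
```

View pics/top4.png

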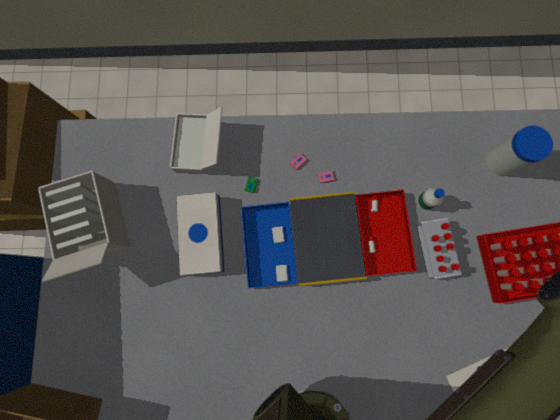

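View pics/side4.png

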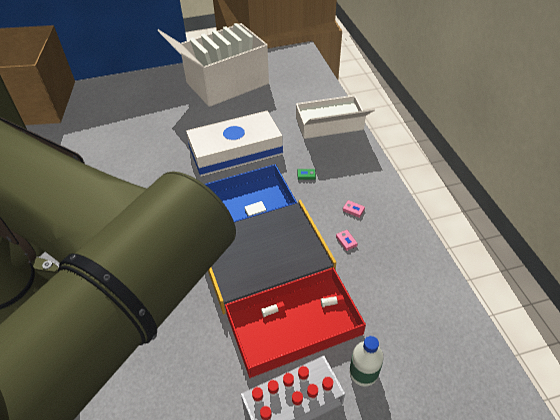

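The top view shows both cartridges in the blue bin at (278,235) and (281,273), flipped over. The vials are in the red bin at (375,206) and (372,246), and the bystanders look unmoved. One numeric check, then I'll hand in.

```bash
python3 - <<'E'
from h import *
def m():
    c=capture("top");h,s,v=cv2.split(cv2.cvtColor(c["color"],cv2.COLOR_BGR2HSV))
    r=np.zeros(h.shape,bool);r[200:284,248:288]=1;r[195:272,366:408]=1
    return [(round(S(ray(c,b[1][0],.015)[:2])[0],3),round(S(ray(c,b[1][0],.015)[:2])[1],3)) for b in blobs((s<70)&(v>100)&r,10)],c["color"]
a,_=m();sleep(.7);b,i=m();print(a,b)
o=cv2.imread("pics/top0.png")
d=cv2.absdiff(cv2.GaussianBlur(i,(5,5),0),cv2.GaussianBlur(o,(5,5),0)).max(2)>35
for k in blobs(d,5):print(k[0],np.round(k[1][0]))
print(read_finger_gap(),np.round(read_wrist_force(),1))
close_job();print(read_t())
E
```

```text
[(np.float64(-0.09), np.float64(0.149)), (np.float64(-0.038), np.float64(-0.135)), (np.float64(0.029), np.float64(0.149)), (np.float64(0.089), np.float64(-0.161)), (np.float64(0.134), np.float64(0.171))] [(np.float64(-0.089), np.float64(0.149)), (np.float64(-0.037), np.float64(-0.134)), (np.float64(0.029), np.float64(0.149)), (np.float64(0.089), np.float64(-0.161)), (np.float64(0.135), np.float64(0.171))]
193.5 [282. 272.]
176.0 [338. 268.]
90.0 [372. 245.]
82.0 [337. 246.]
189.0 [278. 234.]
166.5 [322. 227.]
93.0 [375. 204.]
76.5 [327. 206.]
-0.000476369510628888 [0.6 0.5 0.7]
the job is handed in; nothing more can be done
the job is handed in; nothing more can be done
```

I pushed both red-capped vials off the right edge into the red bin and both white cartridges off the left edge into the blue bin. I used shut fingers just above the stand's top, lifted nothing, backed the arm clear and handed the job in. The last clock reading before the final check was about 21 s, well under the 58 s limit.

**Positions:** in the stand's frame, the vials lie at about (-0.04, -0.13) and (0.09, -0.16). The cartridges lie at about (-0.09, 0.15) and (0.03, 0.15). All four are inside their bins' outlines, and they moved no more than 1 mm between two pictures about 0.7 s apart.

**Bystanders:** comparing the first and last top pictures, the only changes are where the four items were and where they are now. The carton, rack, sanitiser bottle and the pink and green look-alikes show no change.

**Forces:** wrist force stayed at about 1 N wherever I read it.

**Oddities:**
- The final colour mask also picked up a fifth spot at about (0.135, 0.171). It is past the blue bin's far wall and did not change between the first and last pictures, so I took it as background.
- Both cartridges ended up window side down, which the task does not forbid.
- I didn't measure the items' heights. In the top view all four look to be lying in the bins; the near cartridge is hidden behind the arm in the side view.

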